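Load the slide carrier under the sprung bail of the viewing stage

ROBOT

A 7-joint arm with a two-finger parallel gripper is mounted at the origin on a cart in front of the work surface, level with it; the furniture and walls round the work are solid. World frame = base frame: x ahead of the robot, y to its left, z up, the work surface at z = 0. Lengths are in m, angles in rad, forces in N, time in s.
With the tool pointing down it reaches from about 0.425 to 0.875 m from the base axis. Payload 4.7 kg.
Tool frame: the origin (TCP) lies at the very end of the fingers, on their centre line; the grasp point (between the pads) lies 19 mm behind it; z points along the fingers, x is the direction in which the jaws open and shut, and the axes are right-handed (so a half turn about z gives the same grasp; the last joint's range is limited). The gripper opens to 87 mm and grips with 3 to 60 N. Pads are 19 mm wide; open, the fingers measure 117 mm over their backs; the gripper's body (75 mm by 190 mm) begins 51 mm behind the grasp point.
Start: joints at [0.014, 0.321, -0.07, 1.45, 0.023, 1.371, -0.057], TCP at [0.65, -0, 0.223] pointing down, gripper open.
Joint ranges: [-2.86, 2.86], [-0.3, 2.09], [-1.38, 1.24], [0.06, 2.45], [-1.56, 4.7], [0.09, 2.05], [-2.69, 2.69]. Speed limits (rad/s): [2.57, 2.57, 3.14, 3.14, 3.14, 3.14, 3.14].

INTERFACE

Orientations are given as a unit quaternion [x, y, z, w].
In Python, from bench import move_to, line_to, move_j, release, grab, wait, inverse_kinematics, read_state, snapshot, IKError, hand_in, recognise, trace gives the robot as it stands. The module is installed in compiled form; this text tells all that it offers. Calls block until the motion is done:
- move_to(position, orientation): joint-space move of the TCP to a pose.
- line_to(position, rot=None, speed=0.15): straight line of the TCP; rot=None keeps the orientation; speed is the mean speed in m/s.
- move_j(angles): joint-space move.
- release() and grab(grasp_force=None): open the fingers fully, or close them until they stop; grasp_force is the grip in N (None keeps the last).
- wait(seconds).
- inverse_kinematics(position, orientation): joint angles nearest the present ones, or None.
- read_state(): the state.
- snapshot(name): name is "scene" or "side" or "wrist"; returns a dict with "img" (400x640x3 uint8, blue, green, red), "mtx" (3x3 intrinsics, pixels), "k1" (the pictures are not rectified: a ray, as slopes to the right and down, at radius r is drawn at 1 + k1 r^2 times it, then the intrinsics apply), "position" and "attitude" of the camera in the world. Camera axes: x right, y down, z forward; pixel columns grow to the right and rows downward; lengths in m; the calibration is good to about 2 mm. A picture is of the moment at which its call begins. There is no depth.
A pose or a line that the arm cannot do raises IKError and nothing moves.
- hand_in(): hands the job in, once; it reports no verdict.
Trained networks look in a picture, given as the dict that the camera call returned (one of the last four; its "shot" number tells which), for a name from the list of things; names that differ only in an ending like _2 or _b are one class to them, and where a whole thing is asked for, a point or a joint stands for the part that bears it (a point fixed in the world has none). Each returns a list of dicts, best first, with "score" (0 to 1); they miss things now and then, are a little off and sometimes report something else, mostly with a low value. They report only what shows in the picture. A call takes as long as a camera call.
- recognise(picture, label): "location" ([x, y, z] in m, in the coordinates of the camera as it stood for that picture, good to about 4 mm: the middle of the surface that is visible of it).
- trace(picture, label): "pixels" (400x640 bool, what is visible of it).
The state is a dict: "time": time; "joint_positions": joint angles; "joint_velocities": joint speeds; "joint_torque": joint torques, N m; "tool_pos": TCP position; "eef_rot": TCP orientation; "contact_force": force on the tool from outside, world axes, zero at the start; "torque": the same for the moment, N m; "width": finger opening in m.
Only numpy, scipy, OpenCV 4.12 (cv2) and the standard library are available. Lean on these libraries where they do the work, as an engineer would, in place of code of your own. Each camera call takes 0.05 s, during which the arm holds its last target.

TASK

Load the grey slide carrier onto the raised bed of the viewing stage: push the sprung bail back with the carrier's rounded nose, slip the nose beneath the bail's roller up to the rear stop, and lower the tail behind the front lip, so that the carrier lies flat, straight and centred on the bed, glass slides up, with the bail bearing down on it. Go gently, without hard pushes on the stage, and leave the petri dish, the crucible and the flask where they stand.

Things in the scene. Friction and masses are not known exactly. Their poses are not given: they have to be found in the camera images.
- stage: Viewing stage, fixed: grey base plate 195 x 100 x 10 mm (x -75 to +120 mm) with a bed 36 mm wide whose flat white top, with stop, lip and bail, stands 40 to 60 mm above the bench: its height is set differently each time, is not reported, and must be seen or felt (stiff, it stays). Origin: on the bench under the bed's middle; x runs along the bed from front lip to bail, y across, z up.
- rear_stop (a point): Point on the bench plane straight below the flat front face of the rear stop, at stage x = +52 mm. The stop is 36 mm wide, 9 mm thick and rises 12 mm above the bed. The carrier overhangs the bed by 7 mm on each side, so fingers at its sides pass down beside the bed.
- front_lip (a point): Point on the bench plane straight below the inner face of the front lip, at stage x = -51 mm. The lip is 36 mm wide, 8 mm thick, with a half-round crest 10 mm above the bed. From lip to rear stop are 103 mm: the 100 mm carrier fits with 3 mm to spare.
- bail (a joint): Sprung bail: steel U with a free-turning rubber roller across its front end, 72 mm wide, hinged on the bed's frame at stage x = +90 mm, 10 mm below the bed top. 0 = down; grows (rad) as the roller swings up and back, to 0.9. Spring force at the roller: 3.2 N at 0, 4.3 N at 0.10 (resting on the loaded carrier), 8 N at 0.5. Does not stay back.
- roller_rest (a point): Point on the bench plane straight below the roller's axis when the bail is down, at stage x = +38 mm. Roller: 8 mm in diameter, 60 mm long across the stage, its underside then 7 mm above the bed. The carrier's nose gets under it only when low, on the bed: carried flat over the lip it is too high. Pushing the bail back with the nose takes about 5 N.
- carrier_mid (a point): Centre (half-way up) of the loose slide carrier, a flat grey plastic bar 100 mm long (its x), 50 mm wide (its y), 12 mm thick (its z), about 90 g, lying flat on the bench, with two clear glass slides let into its top. +x points to the rounded nose (half-round over the thickness, radius 6 mm); the other end, the tail, is square; +z is the slides' side.
- carrier_nose (a point): Axis of the carrier's half-round nose, 6 mm above its underside and 6 mm behind its very tip, 44 mm ahead of carrier_mid.
- carrier: The same slide carrier with its origin in the middle of its underside, axes as for carrier_mid.
- dish: Bystander: round petri dish, 67 mm across, 16 mm high, origin at the centre of its underside.
- crucible: Bystander: white porcelain crucible, 44 mm across, 32 mm high, origin at the centre of its underside.
- flask: Bystander: small conical flask, 58 mm across, 105 mm high, origin at the centre of its underside.

How it is judged:
By the outcome, as a careful person would: the job done as asked, in the order asked, and still so for the second after the job is handed in, with the robot touching nothing.
It also fails if it takes over 58 s, if anything falls off the work surface, if the arm or the gripper's body presses on something with over 40 N, if the wrist force passes 120 N, or if a joint passes its speed limit or range.

## Working session

There is one attempt and no reset: what is moved stays moved. The work goes in short steps, each a Python script; the robot and the scene stay as the last script left them, time stands still between calls to the robot, and variables do not carry over. Pictures are saved under pics/ and viewed, and the job is handed in when it is done.

```bash
mkdir -p pics; ls; cat > h.py <<'E'
import numpy as np, cv2
from bench import *
from scipy.spatial.transform import Rotation as R
def Rc(s):
    a=np.array(s["attitude"],float)
    return a if a.shape==(3,3) else R.from_quat(a).as_matrix()
def w(s,p): return np.array(s["position"])+Rc(s)@np.array(p)
def proj(s,P):
    P=np.atleast_2d(P); c=(P-np.array(s["position"]))@Rc(s)
    x=c[:,:2]/c[:,2:]; r2=(x**2).sum(1,keepdims=True); x=x*(1+s["k1"]*r2)
    K=np.array(s["mtx"]); return x@K[:2,:2].T+K[:2,2]
def ray(s,uv):
    K=np.array(s["mtx"]); uv=np.array(uv,float); d=(uv-K[:2,2])/np.array([K[0,0],K[1,1]])
    x=d.copy()
    for _ in range(20): x=d/(1+s["k1"]*(x@x))
    v=Rc(s)@np.array([x[0],x[1],1]); return np.array(s["position"]),v/np.linalg.norm(v)
def onz(s,uv,z):
    o,v=ray(s,uv); return o+v*(z-o[2])/v[2]
def tri(obs):
    A=np.zeros((3,3));b=np.zeros(3)
    for s,uv in obs:
        o,v=ray(s,uv);M=np.eye(3)-np.outer(v,v);A+=M;b+=M@o
    return np.linalg.solve(A,b)
E
python3 - <<'E'
from h import *
st=read_state();print(st)
for n in ["scene","side","wrist"]:
    s=snapshot(n);cv2.imwrite(f"pics/{n}0.png",s["img"])
    print(n,s["position"],s["attitude"],s["mtx"],s["k1"])
    for l in ["stage","carrier","carrier_mid","carrier_nose","bail","front_lip","rear_stop","roller_rest","dish","crucible","flask"]:
        try:
            for r in recognise(s,l)[:2]: print(l,round(r["score"],2),w(s,r["location"]).round(4))
        except Exception as e: print(l,e)
print(read_state()["time"])
E
```

```text
pics
{'time': 0.0, 'joint_positions': array([ 0.01407096,  0.32184254, -0.07010679,  1.45167575,  0.02263482,
        1.37083381, -0.05687281]), 'joint_velocities': array([ 0.00010598,  0.00034439,  0.00059754, -0.00162795, -0.00029475,
       -0.00088343,  0.00041105]), 'joint_torque': array([-2.58547143e-04, -4.91284704e+01, -4.03903294e-01, -3.12526345e+01,
       -6.40594075e-02,  4.37659642e-02,  1.61017233e-04]), 'tool_pos': array([ 6.49431089e-01, -3.08363568e-05,  2.21448661e-01]), 'eef_rot': array([ 9.99999512e-01,  5.73506139e-05, -9.83898242e-04,  6.37516070e-05]), 'contact_force': array([ 0.01964437, -0.37067896, -0.04916199]), 'torque': array([ 0.04490497, -0.01344094,  0.00510181]), 'width': 0.08657049030915032}
scene [ 0.16475116 -0.60309837  0.44720326] [ 0.82135567 -0.20746985  0.11959809 -0.51771365] [[368.44078629   0.         329.09092797]
 [  0.         368.44078629 202.7429312 ]
 [  0.           0.           1.        ]] -0.0507078501744399
stage 0.71 [ 0.375  -0.0143  0.0159]
stage 0.63 [0.5061 0.1068 0.0297]
carrier 0.67 [ 0.4447 -0.1687  0.0094]
carrier_mid 0
[... 961 characters left out ...]
6]
roller_rest 0.64 [0.503  0.1538 0.0242]
dish 0.88 [0.371  0.006  0.0161]
dish 0.21 [ 0.45   -0.1528  0.0124]
flask 0.72 [0.5702 0.3895 0.0388]
wrist [0.65048312 0.07088875 0.38449348] [ 9.91455072e-01 -2.98183000e-04 -3.88077586e-05  1.30448264e-01] [[348.57716124   0.         319.51288897]
 [  0.         348.57716124 194.18868955]
 [  0.           0.           1.        ]] 0.017665669732648857
stage 0.95 [0.5133 0.1201 0.0332]
stage 0.16 [ 0.6642 -0.0954  0.0139]
bail 0.67 [0.5451 0.1122 0.0636]
front_lip 0.65 [0.5159 0.1157 0.0352]
rear_stop 0.79 [0.5164 0.119  0.0359]
roller_rest 0.73 [0.5181 0.1171 0.0339]
dish 0.92 [ 0.3851 -0.005   0.0163]
crucible 0.68 [ 0.6654 -0.0925  0.0118]
1.8
```

View pics/scene0.png

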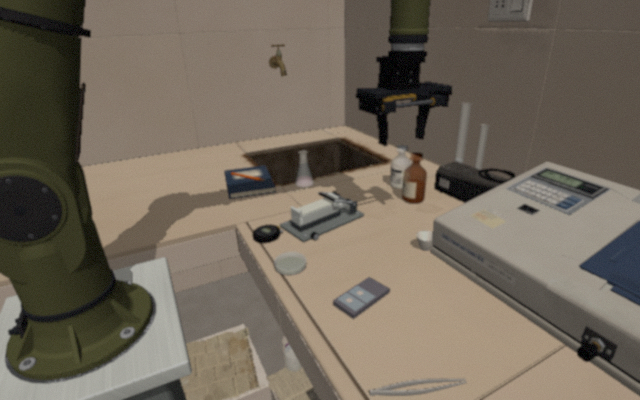

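View pics/side0.png

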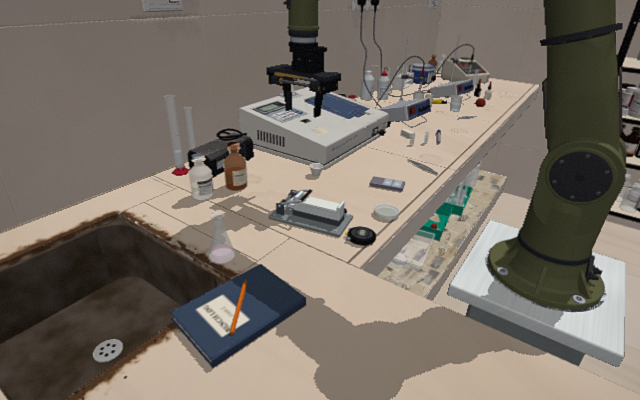

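View pics/wrist0.png

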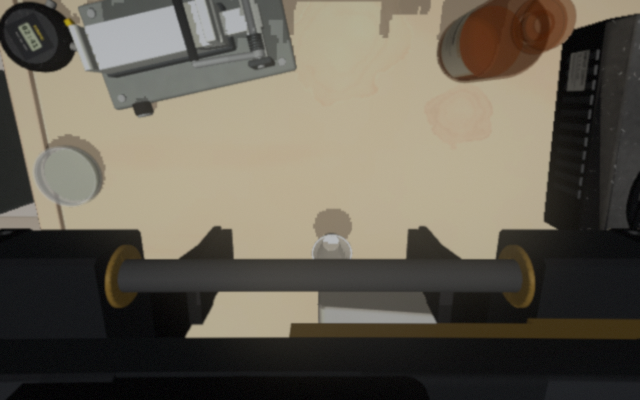

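The scene and side views show the stage at about (0.51, 0.12), with its bail on the +x side, and the carrier at about (0.447, -0.16). The dish is at (0.375, 0) and the crucible at (0.66, -0.09). Next I'll take closer wrist views.

```bash
cat > snap.py <<'E'
from h import *
import pickle
D={}
def shot(k,n="wrist"):
    s=snapshot(n);D[k]=s;cv2.imwrite(f"pics/{k}.png",s["img"])
    return s
q=[1,0,0,0]
move_to([0.47,-0.235,0.2],q); shot("c1"); 
print(read_state()["time"])
move_to([0.52,-0.205,0.2],q); s=shot("c2")
move_to([0.50,0.03,0.24],q); shot("s1"); print(read_state()["time"])
move_to([0.56,0.06,0.24],q); shot("s2")
pickle.dump(D,open("D.pkl","wb"))
print(read_state()["time"])
E
python3 snap.py; python3 -c "
import cv2,numpy as np
a=[cv2.imread(f'pics/{k}.png') for k in ['c1','c2','s1','s2']]
" 
```

```text
2.9917
4.3833
4.8083
```

View pics/c1.png

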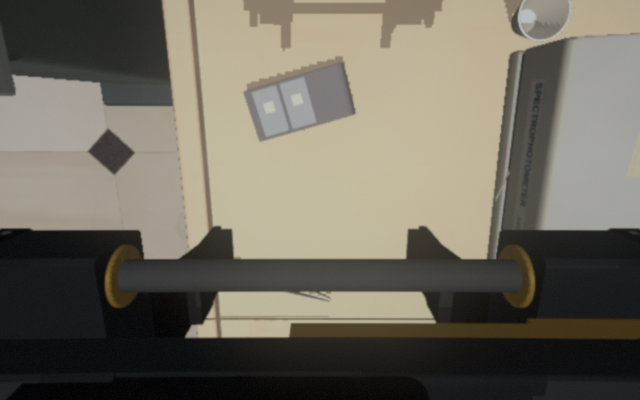

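View pics/c2.png

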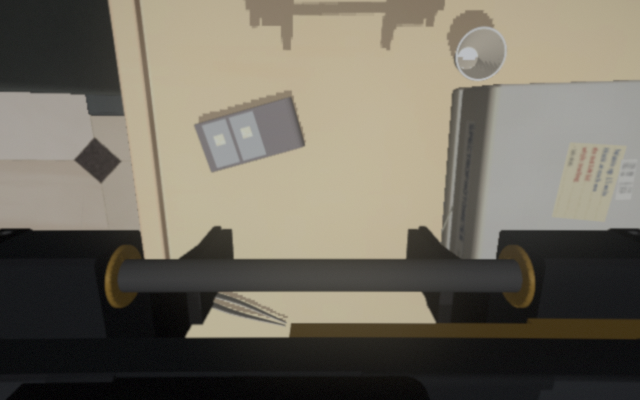

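View pics/s1.png

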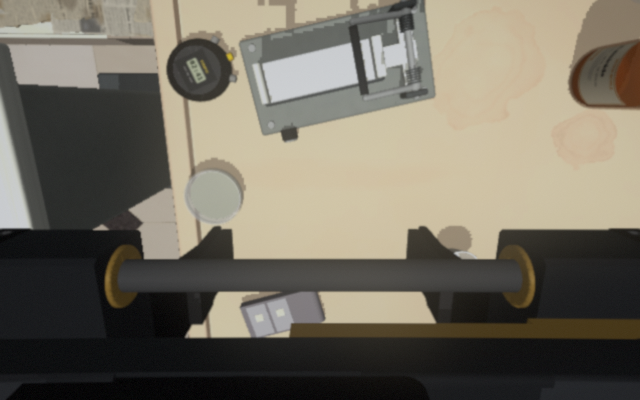

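View pics/s2.png

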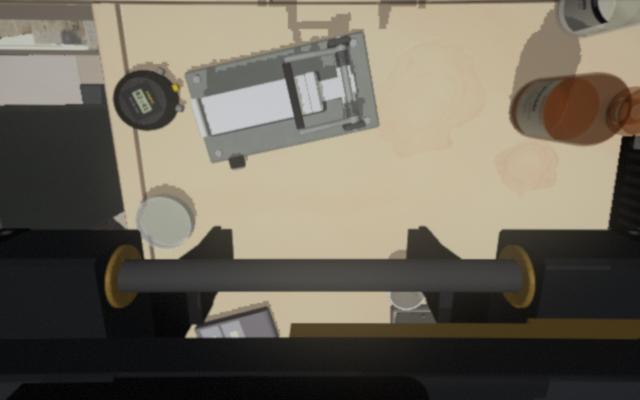

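```bash
python3 - <<'E'
import cv2,numpy as np
a=cv2.imread('pics/c1.png')[50:150,230:370]; b=cv2.imread('pics/c2.png')[85:185,180:320]
o=np.hstack([cv2.resize(x,None,fx=2.8,fy=4*.7,interpolation=cv2.INTER_CUBIC) for x in (a,b)])
o=cv2.convertScaleAbs(o,alpha=1.5)
cv2.imwrite('pics/z1.png',o)
a=cv2.imread('pics/s1.png')[0:150,230:440]; b=cv2.imread('pics/s2.png')[25:175,175:385]
o=np.vstack([cv2.resize(x,(420*9//5,300*9//10),interpolation=cv2.INTER_CUBIC) for x in (a,b)])
cv2.imwrite('pics/z2.png',o)
c=cv2.imread('pics/scene0.png')[270:325,320:400]
d=cv2.imread('pics/side0.png')[170:200,360:415]
cv2.imwrite('pics/z3.png',np.vstack([cv2.resize(c,(640,440-100),interpolation=cv2.INTER_CUBIC),cv2.resize(d,(640,250),interpolation=cv2.INTER_CUBIC)]))
E
```

```text
(no output)
```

View pics/z1.png

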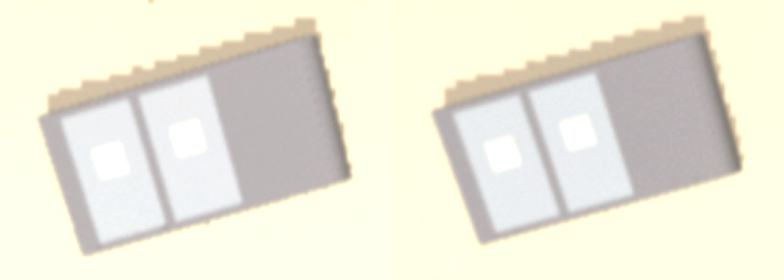

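View pics/z2.png

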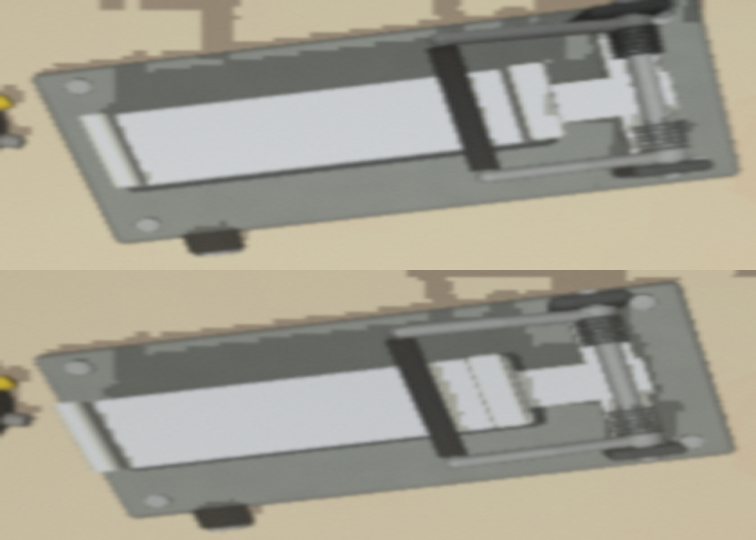

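View pics/z3.png

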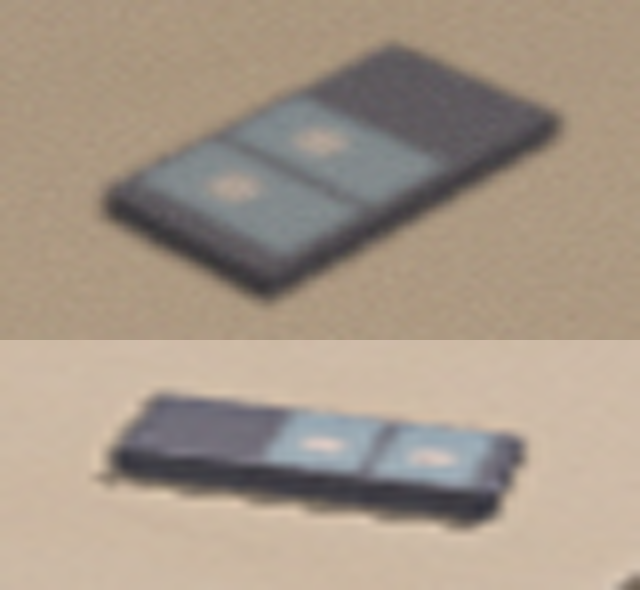

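```bash
python3 - <<'E'
from h import *
import pickle
D=pickle.load(open("D.pkl","rb"))
t={}
for k,l in (("c1","carrier"),("c2","carrier")):
    r=trace(D[k],l); 
    for x in r[:2]:print(k,x["score"],x["pixels"].sum())
    t[k]=r[0]["pixels"]
for k in("s1","s2"):
    r=trace(D[k],"stage")
    for x in r[:2]:print(k,x["score"],x["pixels"].sum())
    t[k]=r[0]["pixels"] if r else None
pickle.dump(t,open("T.pkl","wb"))
for k,(u,v) in (("s1",(230,0)),("s2",(175,25))):
    z=cv2.resize(D[k]["img"][v:v+150,u:u+210],(756,540),interpolation=cv2.INTER_CUBIC)
    cv2.imwrite(f"pics/z_{k}.png",z)
print(read_state()["time"])
E
```

```text
c1 0.96 5480Traceback (most recent call last):
  File "<stdin>", line 8, in <module>
IndexError: list index out of range
```

```bash
python3 - <<'E'
from h import *
import pickle
D=pickle.load(open("D.pkl","rb"))
t={}
for k,ls in (("c1",["carrier"]),("c2",["carrier","carrier_mid","carrier_nose"]),("s1",["stage","rear_stop"]),("s2",["stage","rear_stop"])):
    for l in ls:
        r=trace(D[k],l)
        for x in r[:2]:
            v,u=np.nonzero(x["pixels"]); print(k,l,x["score"],len(u),u.mean(),v.mean())
        if r and k not in t: t[k]=r[0]["pixels"]
pickle.dump(t,open("T.pkl","wb"))
for k,(u,v) in (("s1",(230,0)),("s2",(175,25))):
    z=cv2.resize(D[k]["img"][v:v+150,u:u+210],(756,540),interpolation=cv2.INTER_CUBIC)
    cv2.imwrite(f"pics/z_{k}.png",z)
print(read_state()["time"])
E
```

```text
c1 carrier 0.96 5480 299.94653284671534 101.76733576642336
c2 carrier_mid 0.71 5018 250.32602630530093 134.6907134316461
c2 carrier_mid 0.64 2217 480.9070816418584 52.88407758231845
c2 carrier_nose 0.61 5150 250.11184466019418 134.62873786407766
c2 carrier_nose 0.25 2217 480.4808299503834 52.93910690121786
s1 stage 0.77 18273 339.70355168828326 67.56274284463416
s1 rear_stop 0.72 18443 339.4659762511522 67.70292251802852
s2 stage 0.72 17273 283.6068430498466 98.44051409714584
s2 stage 0.31 1681 239.5990481856038 324.8703152885187
s2 rear_stop 0.81 17203 283.73574376562226 98.23617973609254
s2 rear_stop 0.36 1742 239.94259471871413 325.0074626865672
5.3083
```

View pics/z_s1.png

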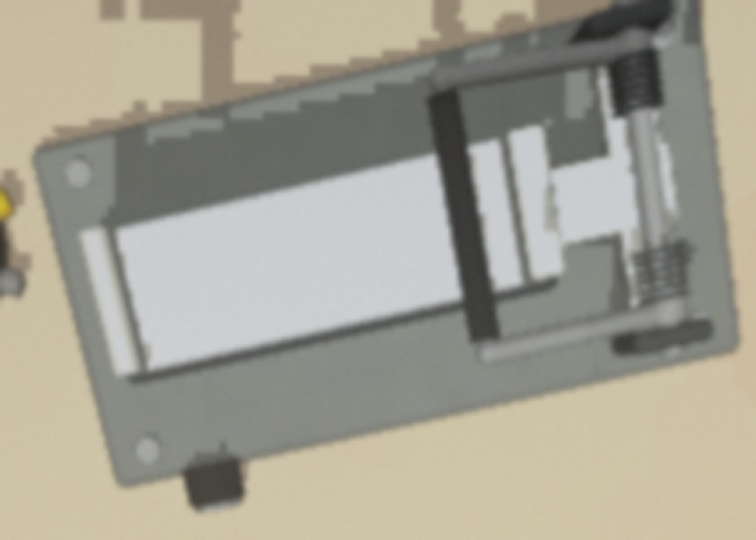

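View pics/z_s2.png

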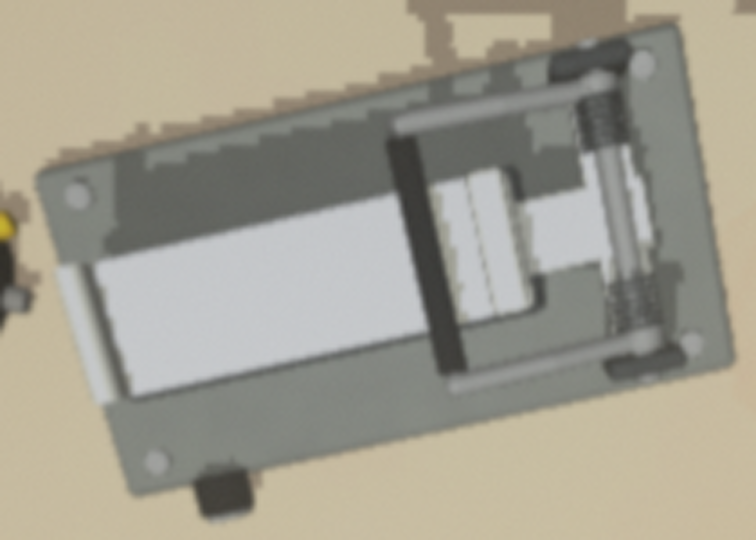

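```bash
cat > fit.py <<'E'
from h import *
import pickle
from scipy.optimize import least_squares
D=pickle.load(open("D.pkl","rb"));T=pickle.load(open("T.pkl","rb"))
off={"s1":(230,0),"s2":(175,25)}
# (x,y,z, usebed)
P={"s1":[((-75,50,10,0),(35,148)),((-75,-50,10,0),(120,489)),((120,-50,10,0),(740,349)),
 ((-51,-18,0,1),(147,371)),((-51,18,0,1),(117,229)),((52,18,12,1),(507,133)),((52,-18,12,1),(529,283)),((61,18,12,1),(546,125)),((61,-18,12,1),(561,275)),
 ((38,30,11,1),(443,95)),((38,-30,11,1),(485,343))],
"s2":[((-75,50,10,0),(36,173)),((-75,-50,10,0),(132,496)),((120,-50,10,0),(737,363)),((120,50,10,0),(680,20)),
 ((-51,-18,0,1),(133,398)),((-51,18,0,1),(97,262)),((52,18,12,1),(467,176)),((52,-18,12,1),(494,318)),((61,18,12,1),(505,168)),((61,-18,12,1),(534,305)),
 ((38,30,11,1),(401,138)),((38,-30,11,1),(453,378))]}
def S(p,L):
    c,s=np.cos(p[2]),np.sin(p[2])
    L=np.array(L,float); z=(L[:,2]/1000+L[:,3]*p[3])
    return np.c_[p[0]+(c*L[:,0]-s*L[:,1])/1000,p[1]+(s*L[:,0]+c*L[:,1])/1000,z]
def res(p,ks=("s1","s2")):
    r=[]
    for k in ks:
        m=np.array([b for a,b in P[k]])/3.6+np.array(off[k])
        r.append((proj(D[k],S(p,[a for a,b in P[k]]))-m).ravel())
    return np.concatenate(r)
if __name__=="__main__":
    for ks in (("s1","s2"),("s1",),("s2",)):
        f=least_squares(lambda p:res(p,ks),[0.5,0.12,0.22,0.05],loss="soft_l1")
        print(ks,f.x,np.degrees(f.x[2]),np.abs(f.fun).max(),f.fun.std())
        if len(ks)==2: print(f.fun.reshape(-1,2).round(1).tolist()); np.save("stage.npy",f.x)
    # carrier
    from scipy.spatial import ConvexHull
    a=np.linspace(-np.pi/2,np.pi/2,13)
    prof=[(-.05,-.006),(-.05,.006)]+[(.044+.006*np.cos(t),.006*np.sin(t)) for t in a]
    V=np.array([(x,y,z) for x,z in prof for y in(-.025,.025)])
    def hull(p,s):
        c,si=np.cos(p[2]),np.sin(p[2])
        W=np.c_[p[0]+c*V[:,0]-si*V[:,1],p[1]+si*V[:,0]+c*V[:,1],V[:,2]+p[3]]
        return cv2.convexHull(proj(s,W).astype(np.float32))
    def cres(p,ks):
        r=[]
        for k in ks:
            H=hull(p,D[k]); C=max(cv2.findContours(T[k].astype(np.uint8),0,1)[0],key=len)[:,0]
            r+=[cv2.pointPolygonTest(H,(float(u),float(v)),True)-0.5 for u,v in C]
        return np.array(r)
    for ks in (("c1","c2"),("c1",),("c2",)):
        f=least_squares(lambda p:cres(p,ks),[.447,-.16,.25,.006],loss="soft_l1",diff_step=1e-4,x_scale=[.01,.01,.1,.01])
        print(ks,f.x,np.degrees(f.x[2]),f.fun.std())
        if len(ks)==2: np.save("car.npy",f.x)
E
python3 fit.py
```

```text
('s1', 's2') [0.50002536 0.12497994 0.20978025 0.0495437 ] 12.01952295602928 2.147642110382776 0.8224074043638933
[[-1.9, -0.1], [-0.9, 0.5], [1.6, 0.7], [0.6, -0.4], [-0.4, 0.6], [0.1, 0.0], [0.7, -0.2], [-0.8, -0.1], [1.4, -0.2], [-0.0, 0.1], [0.2, -0.3], [-2.1, -0.5], [-1.1, 1.2], [0.8, 1.4], [0.6, -0.3], [0.4, -0.7], [-0.5, 0.4], [-0.1, -0.2], [0.8, -0.3], [-1.1, -0.1], [-1.0, 1.3], [0.5, 0.3], [0.7, -1.3]]
('s1',) [0.49998576 0.12506499 0.20827374 0.04897525] 11.933206045672918 1.9362534385101355 0.7423057536615266
('s2',) [0.50025033 0.12489755 0.21164642 0.05096961] 12.12644670661447 1.9681867085350575 0.8567274165938967
('c1', 'c2') [ 0.45266806 -0.16452285  0.27476083  0.0039459 ] 15.74263613149322 0.5140882790007234
('c1',) [ 0.45268601 -0.16432455  0.27775374  0.0057074 ] 15.914117170921333 0.3838407953749647
('c2',) [ 0.45221146 -0.16500733  0.27176501  0.00111822] 15.570987879521294 0.42036855029641823
```

```bash
cat >> h.py <<'E'
def quat(yaw,a=0): return (R.from_euler('z',yaw)*R.from_euler('y',a)*R.from_euler('z',np.pi/2)*R.from_euler('x',np.pi)).as_quat()
def st(tag=""):
    s=read_state();print(tag,"t",round(s["time"],2),"p",s["tool_pos"].round(4),"F",s["contact_force"].round(1),"T",s["torque"].round(2),"w",round(s["width"],4));return s
E
python3 - <<'E'
from h import *
c=np.load("car.npy");yaw=np.radians(15.8);g=.006
p=np.array([c[0]+g*np.cos(yaw),c[1]+g*np.sin(yaw)])
for ps in (0,np.pi):
    q=quat(yaw+ps);print(ps,inverse_kinematics([*p,.08],q), inverse_kinematics([.5,.125,.08],quat(np.radians(12)+ps)))
q=quat(yaw)
move_to([*p,.08],q);st()
line_to([*p,.02],speed=.1);s=st()
cv2.imwrite("pics/g1.png",snapshot("wrist")["img"])
E
```

```text
0 [ 0.33893854  0.10267733 -0.05467564  2.01348135  0.00655109  1.02559585
  2.12771127] [ 0.02277618  0.17682206 -0.34568244  1.93821851  0.06925421  1.0378647
  1.4270821 ]
3.141592653589793 [ 0.21330074  0.09914605  0.0770949   2.01785998 -0.00892013  1.02489686
 -1.00038448] [-0.14690062  0.16482202 -0.16161296  1.94418086  0.03071104  1.0349067
 -1.68340223]
 t 7.29 p [ 0.4589 -0.1626  0.0803] F [-1.3 -0.2  0.6] T [ 0.13 -0.   -0.  ] w 0.0866
 t 8.04 p [ 0.4589 -0.163   0.0204] F [ 0.3 -0.4  0.8] T [ 0.11 -0.06 -0.  ] w 0.0872
```

View pics/g1.png

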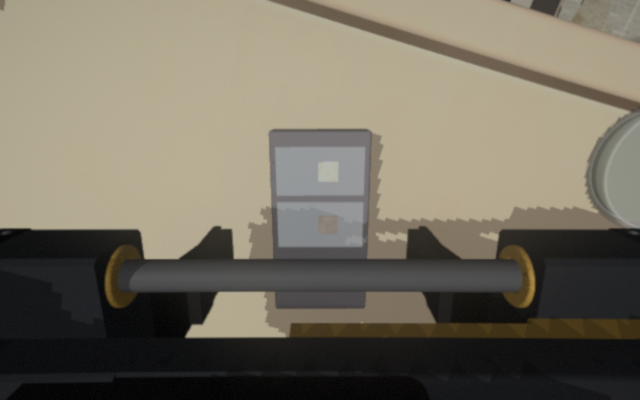

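The carrier is square between the fingers and centred at column 320, with its tail at the top of the image. I'll grip it now.

```bash
python3 - <<'E'
from h import *
s=read_state();p=s["tool_pos"];yaw=np.radians(15.8)
c=np.load("car.npy");g=.006
p=np.array([c[0]+g*np.cos(yaw),c[1]+g*np.sin(yaw)])
line_to([*p,.0025],speed=.05);st()
grab(45);s=st("grab")
cv2.imwrite("pics/g2.png",snapshot("wrist")["img"])
line_to([*p,.05],speed=.1);st("lift")
line_to([*p,.13],speed=.2);st("lift")
s=snapshot("wrist");cv2.imwrite("pics/g3.png",s["img"])
s=snapshot("side");cv2.imwrite("pics/g3s.png",s["img"])
E
```

```text
t 8.59 p [ 0.4581 -0.1628  0.0021] F [0.  0.5 0.6] T [ 0.08 -0.03  0.02] w 0.0871
grab t 9.32 p [ 0.4585 -0.1629  0.0026] F [-0.5 -0.5  1.2] T [ 0.15  0.02 -0.03] w 0.0495
lift t 9.99 p [ 0.4581 -0.1628  0.0497] F [ 0.1 -0.2 -2.4] T [ 0.15 -0.01  0.04] w 0.0493
lift t 10.54 p [ 0.4577 -0.1627  0.1288] F [-0.1 -0.6 -1.1] T [0.08 0.02 0.03] w 0.0494
```

View pics/g3.png

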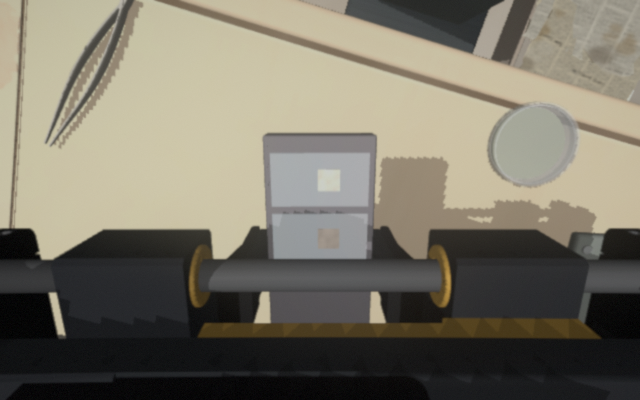

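```bash
cat > meas.py <<'E'
from h import *
s=snapshot("wrist");r=read_state()
img=cv2.cvtColor(s["img"],cv2.COLOR_BGR2GRAY)
z=cv2.resize(s["img"][115:265,240:400],(768,720)[:2] if 0 else (640,600),interpolation=cv2.INTER_CUBIC)
cv2.imwrite("pics/m1.png",z)
Rt=R.from_quat(r["eef_rot"]);p=r["tool_pos"]
# carrier frame axes: x_c = tool ? quat = Rz Ry Rz90 Rx180
C=Rt*(R.from_euler('z',np.pi/2)*R.from_euler('x',np.pi)).inv()
print(C.as_euler('zyx',degrees=True))
for g in (.004,.006,.008):
    for zz in (.0035,.0055):
      for dp in (0,):
        L=np.array([[-.05,.025,.006],[-.05,-.025,.006],[-.05,.025,-.006],[-.05,-.025,-.006],[-.02,.025,.006],[-.02,-.025,.006]])-[g,0,-zz]
        print(g,zz,proj(s,p+C.apply(L)).round(1).tolist())
E
python3 meas.py
```

```text
[15.80323423  0.21105148  0.06624889]
0.004 0.0035 [[376.7, 139.3], [261.5, 139.4], [372.6, 136.5], [265.6, 136.6], [374.0, 205.5], [264.4, 205.6]]
0.004 0.0055 [[377.5, 139.8], [260.7, 139.9], [373.3, 137.0], [264.9, 137.0], [374.6, 206.8], [263.7, 206.9]]
0.006 0.0035 [[376.9, 134.6], [261.3, 134.7], [372.8, 132.2], [265.4, 132.3], [374.1, 201.3], [264.2, 201.4]]
0.006 0.0055 [[377.7, 135.1], [260.5, 135.1], [373.5, 132.6], [264.8, 132.6], [374.8, 202.5], [263.5, 202.6]]
0.008 0.0035 [[377.1, 129.9], [261.1, 130.0], [373.0, 127.8], [265.2, 127.9], [374.3, 197.0], [264.0, 197.1]]
0.008 0.0055 [[377.9, 130.3], [260.3, 130.4], [373.6, 128.1], [264.6, 128.2], [375.0, 198.2], [263.3, 198.3]]
```

View pics/m1.png

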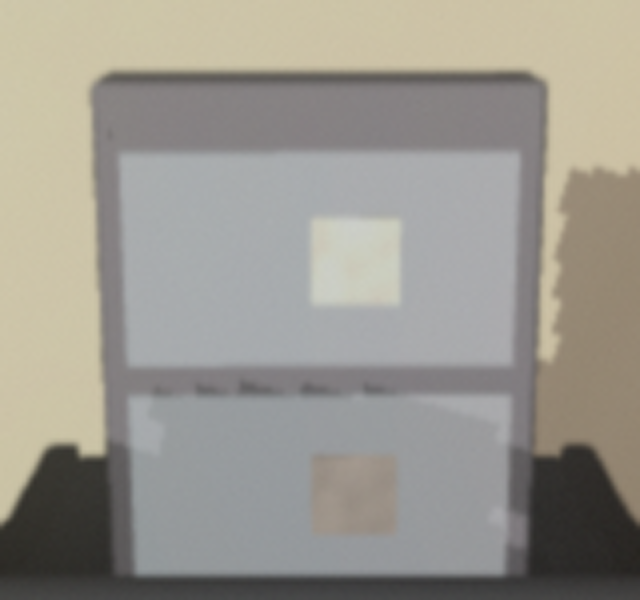

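```bash
cat >> h.py <<'E'
G,ZZ=.0057,.0036
SP=np.load("stage.npy")
def tcp(xn,zn,a,y=0,h=None,sp=None,dyaw=0):
    """xn,zn: nose axis in stage frame (m; zn above bed), a tilt nose-down rad"""
    sp=SP if sp is None else sp; h=sp[3] if h is None else h
    Ry=R.from_euler('y',a)
    N=np.array([xn,y,zn+h]); T=N+Ry.apply(np.array([-.044+G,0,-ZZ]))
    Z=R.from_euler('z',sp[2]); return Z.apply(T)+[sp[0],sp[1],0], quat(sp[2]+dyaw,a)
def inv(r=None,sp=None):
    """actual nose pose from state"""
    sp=SP if sp is None else sp; r=r or read_state()
    C=R.from_quat(r["eef_rot"])*(R.from_euler('z',np.pi/2)*R.from_euler('x',np.pi)).inv()
    N=r["tool_pos"]+C.apply([.044-G,0,ZZ]); N=R.from_euler('z',-sp[2]).apply(N-[sp[0],sp[1],0])
    e=C.as_euler('zyx'); F=R.from_euler('z',-sp[2]).apply(r["contact_force"])
    print("t",round(r["time"],2),"nose mm",(N*1e3).round(2),"zbed",round((N[2]-sp[3])*1e3,2),"yaw",round(np.degrees(e[0]-sp[2]),2),"tilt",round(np.degrees(e[1]),2),"Fs",F.round(1),"T",r["torque"].round(2))
    return N,F
E
python3 - <<'E'
from h import *
for x,z,a in ((.015,.04,12),(.015,.006,12),(.046,.006,12),(.046,.006,0)):
    p,q=tcp(x,z,np.radians(a));print(p.round(4),inverse_kinematics(p,q))
p,q=tcp(.015,.04,np.radians(12));move_to(p,q);inv();wait(.2);inv()
import pickle
D={}
for n in("wrist","side","scene"):
    s=snapshot(n);D[n]=s;cv2.imwrite(f"pics/i1{n}.png",s["img"])
pickle.dump((D,read_state()),open("i1.pkl","wb"))
E
```

```text
[0.4773 0.1201 0.094 ] [ 0.00188809  0.27647449 -0.33302397  1.80646699  0.06747362  1.28236654
  1.42589109]
[0.4773 0.1201 0.06  ] [ 9.36868524e-04  3.16182667e-01 -3.34325988e-01  1.83400812e+00
  8.26578679e-02  1.21779661e+00  1.41518652e+00]
[0.5076 0.1266 0.06  ] [-0.00492672  0.37553445 -0.33465879  1.75642334  0.10124967  1.23945944
  1.40705171]
[0.5076 0.1266 0.0519] [ 0.00957502  0.22725053 -0.33563357  1.94388396  0.08919738  0.98457758
  1.41309959]
t 11.8 nose mm [14.91 -1.96 89.28] zbed 39.74 yaw 0.15 tilt 11.74 Fs [ 0.4 -0.2 -1.9] T [ 0.12 -0.33 -0.02]
t 12.0 nose mm [15.06 -1.89 89.76] zbed 40.22 yaw 0.09 tilt 11.7 Fs [-0.1  0.4 -1.4] T [ 0.16 -0.32  0.02]
```

View pics/i1wrist.png

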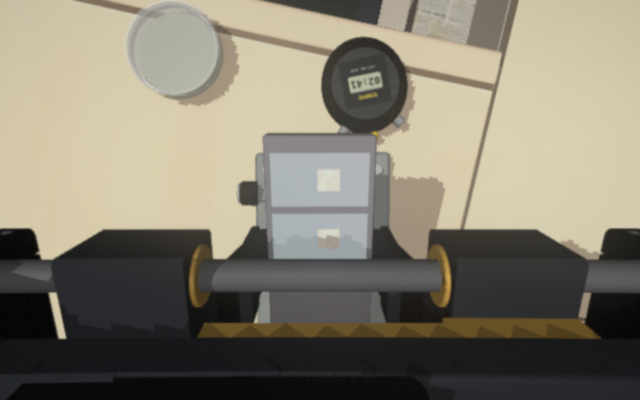

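View pics/i1side.png

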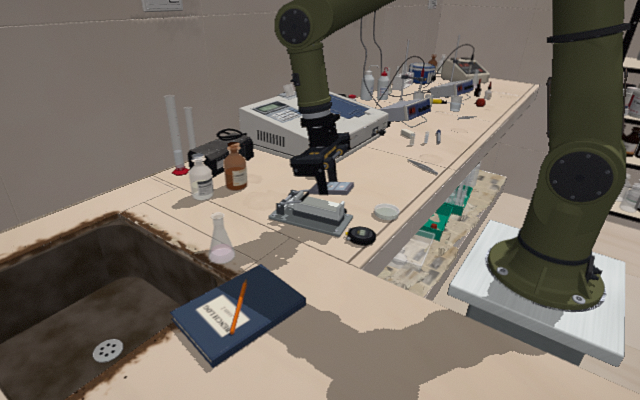

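```bash
python3 - <<'E'
from h import *
import pickle
from fit import S
D,r=pickle.load(open("i1.pkl","rb"))
print("cmd",tcp(.015,.04,np.radians(12))[0],"read",r["tool_pos"],r["eef_rot"],quat(SP[2],np.radians(12)))
s=D["wrist"]
print(proj(s,S(SP,[(-75,50,10,0),(-75,-50,10,0),(-59,18,0,1),(-59,-18,0,1)])).round(1).tolist())
z=cv2.resize(s["img"][115:265,235:395],(640,600),interpolation=cv2.INTER_CUBIC);cv2.imwrite("pics/i1z.png",z)
st();inv()
E
```

```text
cmd [0.4773227  0.12014626 0.09398539] read [0.47756291 0.11935645 0.09419914] [ 0.62632369  0.77255568 -0.08109987 -0.06556795] [ 0.62574122  0.77299529 -0.08124508 -0.06576805]
[[389.6, 152.4], [253.3, 152.9], [350.8, 174.2], [293.0, 174.4]]
 t 12.15 p [0.4776 0.1194 0.0942] F [ 0.5  0.4 -0.7] T [ 0.17 -0.35  0.01] w 0.0493
t 12.15 nose mm [15.07 -0.88 89.78] zbed 40.23 yaw 0.18 tilt 11.71 Fs [ 0.6  0.3 -0.7] T [ 0.17 -0.35  0.01]
```

View pics/i1z.png

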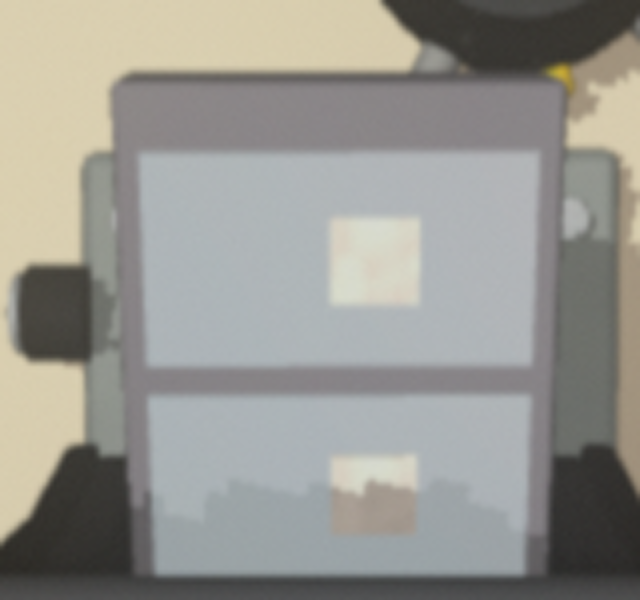

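```bash
cat >> h.py <<'E'
def rd(n=5,show=True,tag=""):
    Ns=[];Fs=[];Y=[]
    for _ in range(n):
        r=read_state(); C=R.from_quat(r["eef_rot"])*(R.from_euler('z',np.pi/2)*R.from_euler('x',np.pi)).inv()
        N=R.from_euler('z',-SP[2]).apply(r["tool_pos"]+C.apply([.044-G,0,ZZ])-[SP[0],SP[1],0])
        Ns.append(N-[0,0,SP[3]]);Fs.append(R.from_euler('z',-SP[2]).apply(r["contact_force"]))
        e=C.as_euler('zyx',degrees=True);Y.append([e[0]-np.degrees(SP[2]),e[1],e[2]])
        if n>1: wait(.02)
    N=np.mean(Ns,0);F=np.mean(Fs,0);Y=np.mean(Y,0)
    if show: print(tag,"t",round(r["time"],2),"nose",(N*1e3).round(2),"ypr",Y.round(2),"F",F.round(1),"T",r["torque"].round(2),"w",round(r["width"],4))
    return N,F,Y
E
python3 - <<'E'
from h import *
for i in range(4): rd(1)
a=np.radians(12)
N,F,Y=rd(5)
p,q=tcp(.015,.025,a,y=.001);line_to(p,q,speed=.05);N,F,Y=rd(5)
p,q=tcp(.015,.016,a,y=.001);line_to(p,q,speed=.05);N,F,Y=rd(5)
E
```

```text
t 12.15 nose [15.07 -0.88 40.23] ypr [ 0.18 11.71 -2.53] F [ 0.6  0.3 -0.7] T [ 0.17 -0.35  0.01] w 0.0493
 t 12.15 nose [15.07 -0.88 40.23] ypr [ 0.18 11.71 -2.53] F [ 0.6  0.3 -0.7] T [ 0.17 -0.35  0.01] w 0.0493
 t 12.15 nose [15.07 -0.88 40.23] ypr [ 0.18 11.71 -2.53] F [ 0.6  0.3 -0.7] T [ 0.17 -0.35  0.01] w 0.0493
 t 12.15 nose [15.07 -0.88 40.23] ypr [ 0.18 11.71 -2.53] F [ 0.6  0.3 -0.7] T [ 0.17 -0.35  0.01] w 0.0493
 t 12.22 nose [15.05 -0.69 40.19] ypr [ 0.19 11.71 -2.53] F [ 0.1  0.2 -1.1] T [ 0.21 -0.37 -0.01] w 0.0496
 t 12.75 nose [14.79  1.09 24.66] ypr [ 0.27 11.77 -2.54] F [ 0.3  0.1 -0.9] T [ 0.22 -0.3   0.03] w 0.0493
 t 13.17 nose [14.75  0.98 15.71] ypr [ 0.26 11.77 -2.54] F [ 0.1  0.1 -0.9] T [ 0.16 -0.38  0.02] w 0.0491
```

```bash
sed -i "s/as_euler('zyx',degrees=True)/as_euler('ZYX',degrees=True)/" h.py
python3 - <<'E'
from h import *
a=np.radians(12)
p,q=tcp(.015,.010,a);line_to(p,q,speed=.05);wait(.1);N,F0,Y=rd(5)
z=.010
while z>.002:
    z-=.0005
    p,q=tcp(.015,z,a);line_to(p,q,speed=.03);N,F,Y=rd(3,tag=f"{z:.4f}")
    if (F-F0)[2]>1.5: 
        N,F,Y=rd(6)
        if (F-F0)[2]>1.5: break
E
```

```text
t 13.62 nose [15.02  0.02 10.01] ypr [-0. 12.  0.] F [-0.   0.3 -1.6] T [ 0.23 -0.31 -0.06] w 0.0496
0.0095 t 13.93 nose [1.502e+01 1.000e-02 9.530e+00] ypr [ 0. 12. -0.] F [-0.  -0.2 -1.4] T [ 0.15 -0.3   0.01] w 0.0497
0.0090 t 14.22 nose [1.505e+01 1.000e-02 9.030e+00] ypr [-0.   11.99  0.  ] F [ 0.  -0.2 -1. ] T [ 0.2  -0.33 -0.  ] w 0.0493
0.0085 t 14.53 nose [14.97  0.02  8.74] ypr [ 0.   12.01 -0.  ] F [-1.  -0.7  1.4] T [ 0.13 -0.02  0.  ] w 0.0493
 t 14.62 nose [1.498e+01 1.000e-02 8.710e+00] ypr [-0. 12. -0.] F [-1.1  0.   1.6] T [ 0.15 -0.12  0.02] w 0.0496
```

```bash
python3 - <<'E'
from h import *
import pickle
from fit import S
D={}
for n in("wrist","side","scene"):
    s=snapshot(n);D[n]=s;cv2.imwrite(f"pics/i2{n}.png",s["img"])
pickle.dump((D,read_state()),open("i2.pkl","wb"))
s=D["wrist"];z=cv2.resize(s["img"][115:265,235:395],(640,600),interpolation=cv2.INTER_CUBIC);cv2.imwrite("pics/i2z.png",z)
a=cv2.resize(D["side"]["img"][165:245,260:370],None,fx=5,fy=5,interpolation=cv2.INTER_CUBIC)
b=cv2.resize(D["scene"]["img"][165:245,270:380],None,fx=5,fy=5,interpolation=cv2.INTER_CUBIC)
cv2.imwrite("pics/i2s.png",a);cv2.imwrite("pics/i2c.png",b)
print(proj(s,S(SP,[(-75,50,10,0),(-75,-50,10,0),(-59,18,0,1),(-59,-18,0,1)])).round(1).tolist())
E
```

```text
[[396.8, 149.5], [241.4, 149.6], [352.9, 174.2], [285.4, 174.3]]
```

View pics/i2s.png

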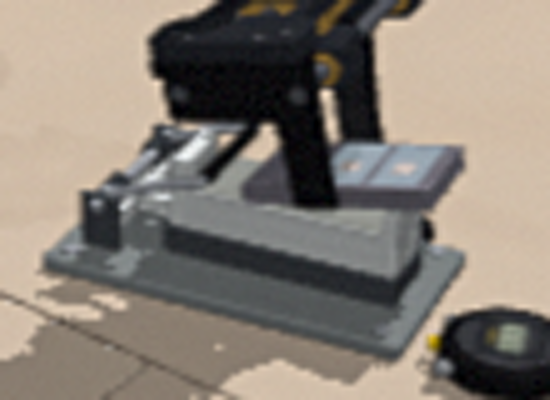

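View pics/i2c.png

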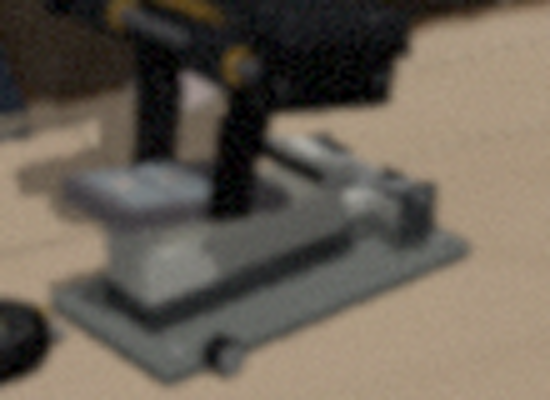

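View pics/i2z.png

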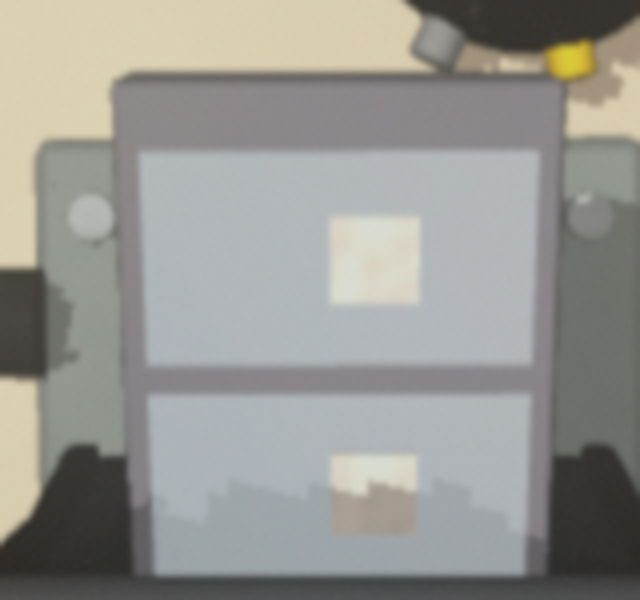

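The nose touches the bed at 8.7 mm on the fitted scale, so the bed is about 52.3 mm high and the visual fit read about 2.8 mm low. The wrist view shows the carrier centred between the base-plate bolts (column 320.0 against 319.8). I'll push under the bail in small steps.

```bash
python3 - <<'E'
from h import *
p=np.load("stage.npy");p[3]+=.00272;np.save("stage.npy",p);SP[3]=p[3]
a=np.radians(12)
p,q=tcp(.015,.0066,a);line_to(p,q,speed=.03);wait(.1);N,F0,Y=rd(5)
x=.015
for x in [.020,.024,.026,.028,.030,.032,.034,.036,.038,.040]:
    p,q=tcp(x,.0064,a);line_to(p,q,speed=.03);N,F,Y=rd(3,tag=f"{x:.3f}")
    if np.linalg.norm(F-F0)>12: print("stop");break
import pickle
D={}
for n in("wrist","side","scene"):
    s=snapshot(n);D[n]=s
s=D["wrist"];z=cv2.resize(s["img"][115:265,235:395],(640,600),interpolation=cv2.INTER_CUBIC);cv2.imwrite("pics/i3z.png",z)
a=cv2.resize(D["side"]["img"][165:245,260:370],None,fx=5,fy=5,interpolation=cv2.INTER_CUBIC)
cv2.imwrite("pics/i3s.png",a)
E
```

```text
t 15.21 nose [14.92 -0.03  6.34] ypr [-0.   12.01  0.  ] F [ 0.4  0.1 -1. ] T [ 0.17 -0.34  0.05] w 0.0496
0.020 t 15.57 nose [2.02e+01 2.00e-02 6.34e+00] ypr [-0.0e+00  1.2e+01  1.0e-02] F [-0.   0.2 -0.7] T [ 0.26 -0.32  0.03] w 0.0494
0.024 t 15.91 nose [2.416e+01 2.000e-02 6.380e+00] ypr [ 0. 12.  0.] F [-0.5 -0.2 -1.1] T [ 0.23 -0.32 -0.03] w 0.0497
0.026 t 16.21 nose [ 2.607e+01 -1.000e-02  6.400e+00] ypr [-0. 12.  0.] F [ 0.7  0.2 -1.3] T [ 0.18 -0.29  0.02] w 0.0495
0.028 t 16.51 nose [28.1 -0.   6.4] ypr [-0. 12.  0.] F [-0.1 -0.  -1.5] T [ 0.22 -0.32 -0.01] w 0.0495
0.030 t 16.81 nose [29.19  0.    6.2 ] ypr [ 0.000e+00  1.211e+01 -1.000e-02] F [-2.8  0.6  0.1] T [0.05 0.36 0.01] w 0.0493
0.032 t 17.11 nose [29.85  0.03  6.06] ypr [ 1.000e-02  1.228e+01 -2.000e-02] F [-6.  -0.4  2.3] T [-0.15  1.12 -0.03] w 0.0495
0.034 t 17.41 nose [31.34  0.    6.02] ypr [ 1.000e-02  1.234e+01 -2.000e-02] F [-7.3 -0.1  2.9] T [-0.21  1.36 -0.06] w 0.0494
0.036 t 17.71 nose [3.341e+01 3.000e-02 6.020e+00] ypr [ 1.000e-02  1.233e+01 -2.000e-02] F [-7.1 -0.4  2.7] T [-0.19  1.36  0.02] w 0.0496
0.038 t 18.01 nose [3.566e+01 2.000e-02 6.070e+00] ypr [ 1.00e-02  1.23e+01 -2.00e-02] F [-7.3 -0.6  3.1] T [-0.13  1.27 -0.02] w 0.0497
0.040 t 18.31 nose [3.794e+01 2.000e-02 6.100e+00] ypr [ 1.000e-02  1.227e+01 -1.000e-02] F [-6.4 -0.1  1.8] T [-0.14  1.13  0.01] w 0.0497
```

View pics/i3s.png

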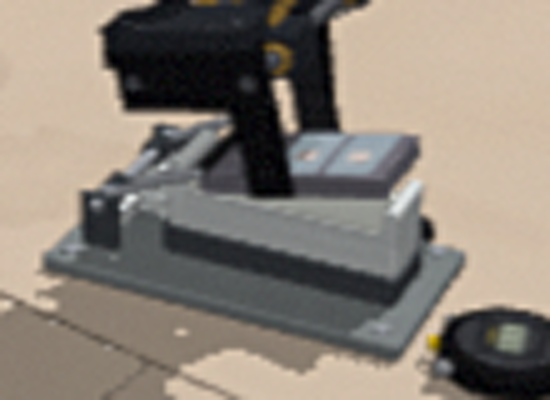

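View pics/i3z.png

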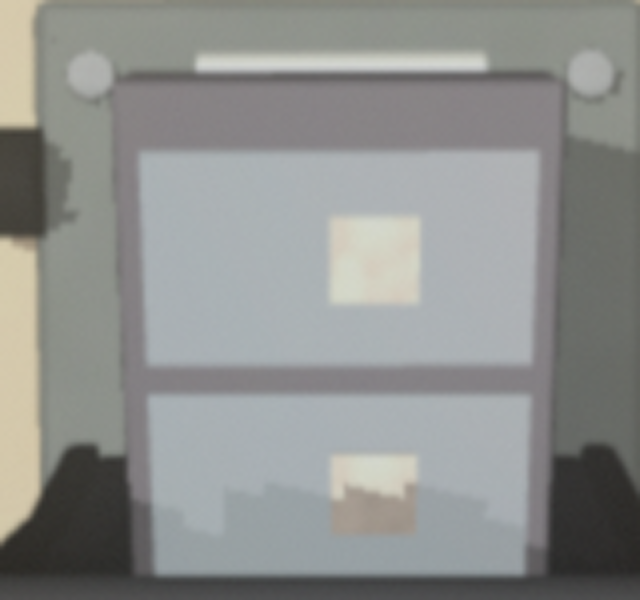

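```bash
python3 - <<'E'
from h import *
a=np.radians(12)
for i,x in enumerate([.042,.044,.045,.0455,.046,.0465,.047,.0475]):
    p,q=tcp(x,.0062,a,y=.0003);line_to(p,q,speed=.03);N,F,Y=rd(3,tag=f"{x:.4f}")
    if i>1 and F[0]<Fp[0]-1.8: print("stop");break
    Fp=F
E
```

```text
0.0420 t 18.76 nose [39.86  0.08  5.99] ypr [-1.000e-02  1.228e+01 -4.000e-02] F [-6.4 -0.6  3.2] T [-0.26  1.2   0.02] w 0.0491
0.0440 t 19.06 nose [41.88  0.06  5.97] ypr [-1.000e-02  1.228e+01 -4.000e-02] F [-6.5 -0.1  2.8] T [-0.23  1.16  0.03] w 0.0491
0.0450 t 19.36 nose [42.77  0.08  5.96] ypr [-1.000e-02  1.229e+01 -3.000e-02] F [-7.  -0.6  3.2] T [-0.21  1.26  0.08] w 0.0496
0.0455 t 19.66 nose [43.15  0.08  5.93] ypr [-1.00e-02  1.23e+01 -4.00e-02] F [-6.5  0.1  3.1] T [-0.24  1.34  0.08] w 0.0495
0.0460 t 19.96 nose [43.63  0.08  5.94] ypr [-1.000e-02  1.231e+01 -4.000e-02] F [-6.7 -0.4  3.5] T [-0.27  1.33  0.01] w 0.0493
0.0465 t 20.26 nose [44.12  0.06  5.93] ypr [-1.000e-02  1.231e+01 -4.000e-02] F [-7.5 -0.6  3. ] T [-0.28  1.34  0.07] w 0.0495
0.0470 t 20.56 nose [44.6   0.07  5.93] ypr [-1.000e-02  1.231e+01 -4.000e-02] F [-6.6 -0.6  3.2] T [-0.31  1.28  0.  ] w 0.0494
0.0475 t 20.86 nose [45.1   0.07  5.93] ypr [-1.000e-02  1.231e+01 -4.000e-02] F [-6.8 -0.3  3.2] T [-0.26  1.26  0.01] w 0.0494
```

```bash
python3 - <<'E'
from h import *
a=np.radians(12)
D={}
for n in("wrist","side","scene"): D[n]=snapshot(n)
z=cv2.resize(D["wrist"]["img"][115:265,235:395],(640,600),interpolation=cv2.INTER_CUBIC);cv2.imwrite("pics/i4z.png",z)
o=np.hstack([cv2.resize(D["side"]["img"][165:245,260:340],None,fx=5,fy=5,interpolation=cv2.INTER_CUBIC),cv2.resize(D["scene"]["img"][165:245,285:365],None,fx=5,fy=5,interpolation=cv2.INTER_CUBIC)])
cv2.imwrite("pics/i4s.png",o)
E
```

```text
(no output)
```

View pics/i4s.png

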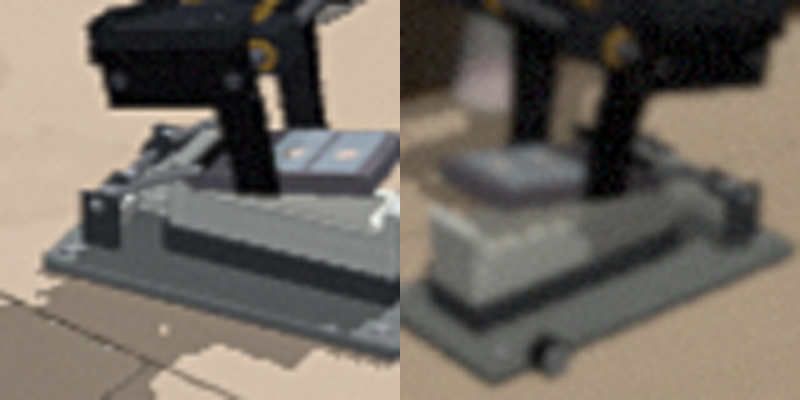

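View pics/i4z.png

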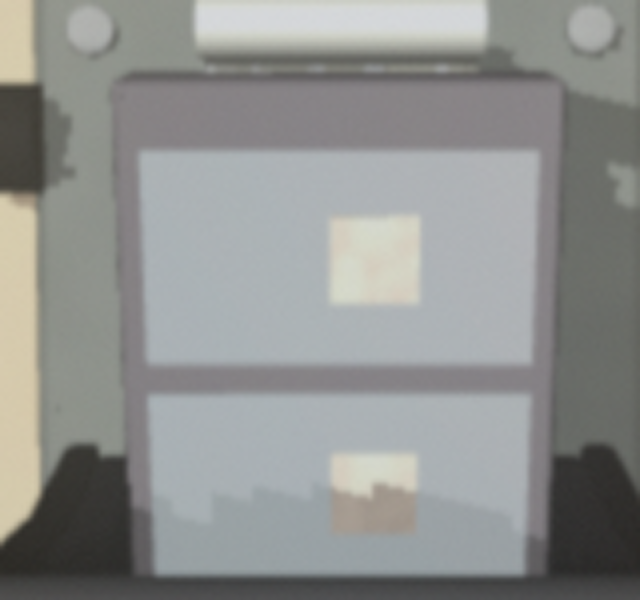

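```bash
python3 - <<'E'
from h import *
a=np.radians(12)
Fp=None
for i,x in enumerate([.0478,.0482,.0486,.049,.0494,.0498,.0502]):
    p,q=tcp(x,.0066,a,y=.0006);line_to(p,q,speed=.03);N,F,Y=rd(3,tag=f"{x:.4f}")
    if Fp is not None and F[0]<Fp[0]-1.8 or N[0]>.0472: print("stop");break
    Fp=F if Fp is None else np.maximum(F,Fp)
E
```

```text
0.0478 t 21.31 nose [45.66  0.11  6.09] ypr [-0.02 12.27 -0.05] F [-6.2 -1.2  1.7] T [-0.26  1.03  0.07] w 0.0493
0.0482 t 21.61 nose [45.68  0.1   6.05] ypr [-0.02 12.32 -0.05] F [-6.9 -1.3  1.7] T [-0.32  1.25 -0.02] w 0.0493
0.0486 t 21.91 nose [45.68  0.1   6.  ] ypr [-0.02 12.38 -0.06] F [-7.9 -1.   2. ] T [-0.32  1.45 -0.02] w 0.0493
0.0490 t 22.21 nose [45.71  0.12  5.97] ypr [-1.000e-02  1.242e+01 -6.000e-02] F [-8.8 -0.8  3.1] T [-0.41  1.56  0.07] w 0.0495
stop
```

```bash
python3 - <<'E'
from h import *
for ad,x,z in ((12,.0475,.0066),(10,.047,.0065),(8,.0467,.0065),(6,.0465,.0065),(4.5,.0463,.0065),(3,.0462,.0064),(2,.0461,.0064),(1.2,.0460,.0064)):
    p,q=tcp(x,z,np.radians(ad),y=.0006);line_to(p,q,speed=.03);N,F,Y=rd(3,tag=f"{ad}")
    if np.linalg.norm(F)>14: print("stop");break
D={}
for n in("wrist","side","scene"): D[n]=snapshot(n)
z=cv2.resize(D["wrist"]["img"][115:265,235:395],(640,600),interpolation=cv2.INTER_CUBIC);cv2.imwrite("pics/i5z.png",z)
o=np.hstack([cv2.resize(D["side"]["img"][165:245,260:340],None,fx=5,fy=5,interpolation=cv2.INTER_CUBIC),cv2.resize(D["scene"]["img"][165:245,285:365],None,fx=5,fy=5,interpolation=cv2.INTER_CUBIC)])
cv2.imwrite("pics/i5s.png",o)
E
```

```text
12 t 22.51 nose [45.69  0.11  6.13] ypr [-0.02 12.23 -0.05] F [-5.6 -0.6  0.9] T [-0.28  0.96  0.07] w 0.0493
10 t 22.81 nose [45.67  0.11  6.21] ypr [-0.02 10.15 -0.04] F [-5.9 -1.1 -0. ] T [-0.3   1.    0.01] w 0.0494
8 t 23.11 nose [45.68  0.14  6.21] ypr [-0.02  8.14 -0.04] F [-5.3 -1.6  0.5] T [-0.37  1.01  0.02] w 0.0493
6 t 23.41 nose [45.71  0.12  6.22] ypr [-0.02  6.13 -0.03] F [-4.9 -1.9  0.8] T [-0.41  0.94 -0.01] w 0.0496
4.5 t 23.71 nose [45.68  0.13  6.23] ypr [-0.02  4.62 -0.03] F [-5.  -1.7  0.5] T [-0.41  0.97 -0.02] w 0.0491
3 t 24.01 nose [45.68  0.14  6.21] ypr [-0.02  3.11 -0.03] F [-5.6 -2.1  0.6] T [-0.46  0.97 -0.07] w 0.0493
2 t 24.31 nose [45.68  0.16  6.22] ypr [-0.02  2.11 -0.03] F [-5.1 -1.3  0.4] T [-0.45  0.97 -0.07] w 0.0494
1.2 t 24.61 nose [45.65  0.15  6.23] ypr [-0.02  1.3  -0.03] F [-4.9 -1.7  0.9] T [-0.41  0.95  0.01] w 0.0497
```

View pics/i5s.png

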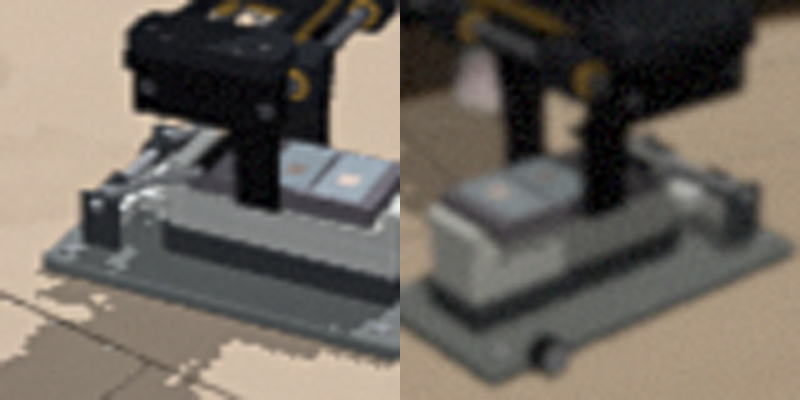

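View pics/i5z.png

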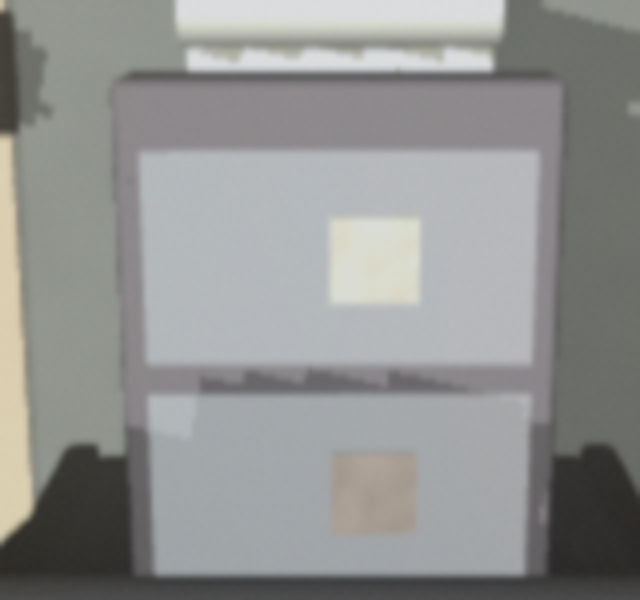

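```bash
python3 - <<'E'
from h import *
for ad,x,z in ((.6,.0460,.0063),(.2,.0460,.0062),(-.1,.046,.0062)):
    p,q=tcp(x,z,np.radians(ad),y=.0006);line_to(p,q,speed=.03);N,F,Y=rd(3,tag=f"{ad}")
    if np.linalg.norm(F)>14: print("stop");break
release();rd(3,tag="rel")
s=read_state();print(s["width"])
for n in("wrist",): 
    im=snapshot(n)["img"];cv2.imwrite("pics/i6.png",im)
E
```

```text
0.6 t 25.06 nose [45.67  0.17  6.18] ypr [-0.02  0.71 -0.03] F [-5.2 -1.8  1.4] T [-0.48  1.03 -0.04] w 0.0491
0.2 t 25.36 nose [45.69  0.16  6.28] ypr [-0.02  0.31 -0.03] F [-5.7 -1.5  2.6] T [-0.44  1.1  -0.02] w 0.0493
-0.1 t 25.66 nose [45.72  0.15  6.48] ypr [-0.03  0.01 -0.03] F [-6.3 -1.6  3.7] T [-0.57  1.28 -0.06] w 0.0492
rel t 26.62 nose [46.    0.59  6.21] ypr [-0.  -0.1 -0. ] F [-0.   0.2 -0. ] T [0.13 0.02 0.03] w 0.0871
0.08691727804296108
```

View pics/i6.png

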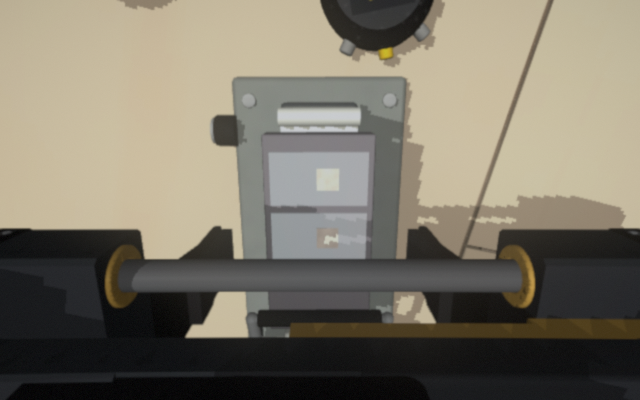

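The fingers are open. The carrier lies behind the lip with the roller across its nose (row 318). I'll rise straight up and check from above.

```bash
python3 - <<'E'
from h import *
import pickle
s=read_state();p=s["tool_pos"];print(p)
line_to([p[0],p[1],p[2]+.06],speed=.08);st()
line_to([p[0],p[1],.25],speed=.2);st()
move_to([0.50,0.03,0.24],[1,0,0,0]);D={}
D["s1"]=snapshot("wrist")
move_to([0.52,0.07,0.20],[1,0,0,0]);D["s3"]=snapshot("wrist");D["side"]=snapshot("side");D["scene"]=snapshot("scene")
pickle.dump(D,open("E.pkl","wb"));st()
cv2.imwrite("pics/e1.png",cv2.resize(D["s1"]["img"][0:150,230:440],(756,540),interpolation=cv2.INTER_CUBIC))
cv2.imwrite("pics/e3.png",D["s3"]["img"])
o=np.hstack([cv2.resize(D["side"]["img"][165:245,260:370],(400,291),interpolation=cv2.INTER_CUBIC),cv2.resize(D["scene"]["img"][165:245,270:380],(400,291),interpolation=cv2.INTER_CUBIC)])
cv2.imwrite("pics/es.png",o)
E
```

```text
[0.5074484  0.12714126 0.05479789]
 t 27.58 p [0.5071 0.127  0.1143] F [0.3 0.4 0.4] T [ 0.09 -0.03  0.01] w 0.0871
 t 28.41 p [0.5067 0.1269 0.2485] F [-0.5  0.3 -0.5] T [ 0.15 -0.02 -0.02] w 0.087
 t 30.37 p [0.5205 0.0692 0.2008] F [ 0.1 -0.2  0. ] T [-0.01  0.01  0.02] w 0.0871
```

View pics/e1.png

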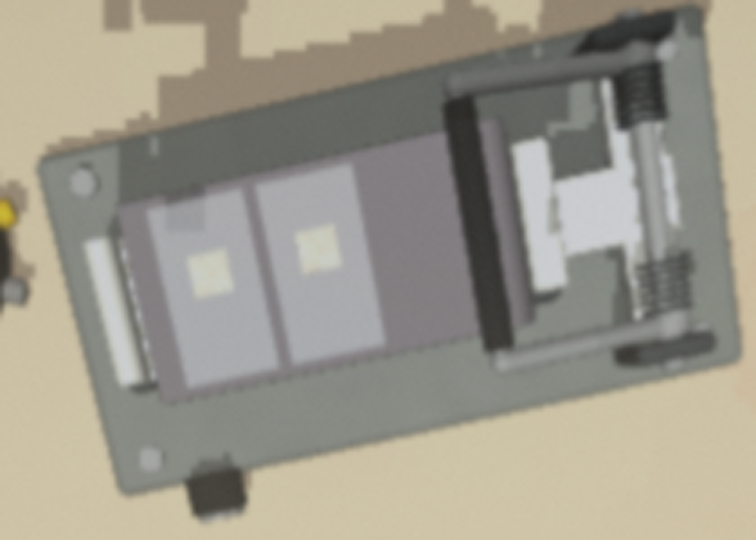

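View pics/e3.png

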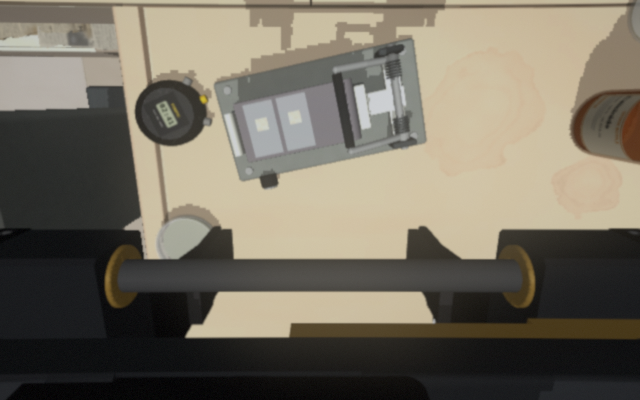

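View pics/es.png

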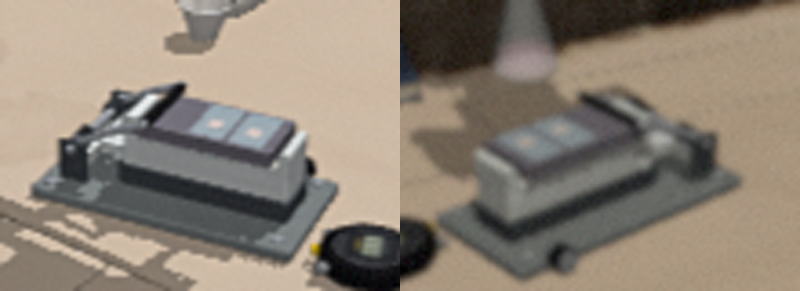

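```bash
python3 - <<'E'
from h import *
import pickle
from fit import S
from scipy.optimize import least_squares
D=pickle.load(open("E.pkl","rb"));s=D["s1"]
L=[(-75,50,10,0),(-75,-50,10,0),(120,-50,10,0),(-59,18,5,1),(-59,-18,5,1),(61,18,12,1),(61,-18,12,1),(52,18,12,1),(52,-18,12,1),(-48,25,12,1),(-48,-25,12,1),(36,30,16,1),(36,-30,16,1)]
m=[(40,158),(122,495),(742,358),(86,238),(124,387),(548,138),(566,288),(513,143),(536,293),(122,205),(172,402),(459,102),(499,350)]
pr=(proj(s,S(SP,L))-[230,0])*3.6
for l,a,b in zip(L,pr,m): print(l,a.round(0),b,(np.array(b)-a).round(1))
t=trace(D["s3"],"carrier");print([(x["score"],x["pixels"].sum()) for x in t[:2]])
for l in("dish","crucible","flask"):
    for k in("side","scene","s3"):
        print(l,k,[(round(r["score"],2),w(D[k],r["location"]).round(3).tolist()) for r in recognise(D[k],l)[:1]])
E
```

```text
(-75, 50, 10, 0) [ 32. 157.] (40, 158) [7.7 1.3]
(-75, -50, 10, 0) [119. 499.] (122, 495) [ 2.8 -4. ]
(120, -50, 10, 0) [748. 363.] (742, 358) [-6.3 -4.8]
(-59, 18, 5, 1) [ 85. 245.] (86, 238) [ 1.4 -7.4]
(-59, -18, 5, 1) [120. 386.] (124, 387) [4.5 0.7]
(61, 18, 12, 1) [549. 136.] (548, 138) [-0.8  2.5]
(61, -18, 12, 1) [571. 286.] (566, 288) [-5.3  2.2]
(52, 18, 12, 1) [513. 144.] (513, 143) [ 0.2 -0.8]
(52, -18, 12, 1) [536. 294.] (536, 293) [-0.4 -0.6]
(-48, 25, 12, 1) [115. 204.] (122, 205) [7.3 0.8]
(-48, -25, 12, 1) [163. 405.] (172, 402) [ 9.2 -2.9]
(36, 30, 16, 1) [442. 104.] (459, 102) [17.1 -1.5]
(36, -30, 16, 1) [485. 355.] (499, 350) [14.3 -4.9]
[(0.51, np.int64(14373))]
dish side [(0.94, [0.371, 0.007, 0.015])]
dish scene [(0.67, [0.375, -0.018, 0.015])]
dish s3 [(0.82, [0.375, 0.01, 0.017])]
crucible side []
crucible scene [(0.53, [0.658, -0.086, 0.025])]
crucible s3 []
flask side [(0.73, [0.572, 0.39, 0.04])]
flask scene [(0.74, [0.575, 0.362, 0.041])]
flask s3 [(0.69, [0.497, 0.127, 0.064])]
```

```bash
python3 -c "
from h import *
st();print(hand_in())"
```

```text
t 30.87 p [0.52   0.0699 0.2001] F [ 0.  -0.4 -0.5] T [-0.   -0.04 -0.01] w 0.0873
the job is handed in; nothing more can be done
None
```

The slide carrier is loaded on the stage, and I handed the job in at 30.9 s, well inside the 58 s limit.

**What I did:** I gripped the carrier across its width and brought it in tilted 12° nose-down over the front lip. I felt for the bed, pushed the bail back with the nose and slid it under the roller to the rear stop. Then I lowered the tail behind the lip, released, and lifted clear. The measured tool force stayed below about 10 N on the stage.

**Last checks:**
- **Seating:** The nose stopped against the rear stop at 45.7 mm, against 46 mm expected. The tail sits inside the lip.
- **Flat and straight:** Just before release the tool read 0.01° tilt and -0.03° yaw relative to the stage. The last side and scene pictures show the carrier lying flat, slides up.
- **Centred:** It is within about 0.3 mm of the bed's centre line.
- **Bail:** The roller rests across the nose at about 40 mm along the stage, where it should sit with the carrier loaded.
- **Bystanders:** The dish and the flask were found where they stood at the start. The crucible was found again only in the scene camera, within 3 mm of before.

**Disagreements:**
- The bed height from pictures was about 49.5 mm, but touching it gave about 52.3 mm. I used the touched value.
- The tail corners in the last picture appear about 2 mm nearer the bail than predicted. One front base-plate corner is off by about as much and the other by less, so I put it mostly down to picking rounded corners.
- The recogniser missed the crucible in two views and once took the carrier for the flask.

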